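# Set the airing gap on the carving dust box

## Robot

A 6-joint arm with a two-finger parallel gripper is mounted at the origin on the work surface. World frame = base frame: x ahead of the robot, y to its left, z up, the work surface at z = 0. Lengths are in mm, angles in degrees, forces in N, time in s.
With the tool pointing down it reaches from about 300 to 850 mm from the base axis. Payload 4.2 kg.
Tool frame: the origin (TCP) lies on the centre line of the jaws, within the pads' length; the fingertips stand 11 mm ahead of it and the grasp point (between the pads) lies 8 mm behind it; z points along the fingers, y is the line along which they close (so a half turn about z gives the same grasp; the last joint's range is limited). The gripper opens to 91 mm and grips with 3 to 60 N. Pads are 32 mm wide; open, the fingers measure 118 mm over their backs; the gripper's body (76 mm by 178 mm) begins 60 mm behind the grasp point.
Start: joints at [70.818, 18.312, 89.639, -0, 72.044, -1.146], TCP at [178.037, 546.758, 224.976] pointing down, gripper open.
Joint ranges: [-177.97, 177.97], [-48.28, 115.42], [12.27, 149.76], [-77.06, 257.06], [2.81, 150.46], [-146.56, 146.56]. Speed limits (degrees/s): [147.25, 147.25, 180, 180, 180, 180].

## Interface

Orientations are given as [roll, pitch, yaw] about the fixed x, y, z axes, in that order (R = Rz(yaw) Ry(pitch) Rx(roll)).
In Python, from workcell import env, grab_frame, camera_model, models gives the robot as it stands.
- The arm moves only by the shell command python3 -m crank 'ROWS' [FORCE]. ROWS is text: rows parted by semicolons, each of 7 numbers parted by spaces: the closure, from -1 (fully open) to 1 (shut), so that 0 is half open, then the shift along the tool's x, y, z in mm, then the turn, a rotation vector about the tool's x, y, z in degrees. A call has 1 to 10 rows; each row shifts and turns the commanded pose from where the row before left it, along the tool's axes as they then stand; what a row does not reach is not made up. A row lasts 1/8 s, in which the tool goes at most 62.5 mm and 10.7 degrees, less where a joint would pass 70% of its speed; a pose out of reach is approached as far as the arm can. A call is refused whole if a number of a shift passes 62.5 or a number of a turn 10.7, either way. A call with a gripper value outside its range is refused whole. The fingers move at their own pace and stop on an object; FORCE is the grip in N (left out, the last holds). Time passes only in rows, so rows that do not move let the fingers close. It gives the time, the measured TCP pose, the force, the opening and the grip force at its end, in the units of the state.
- env.state(): the state, without advancing time (a new reading comes with each control period).
- grab_frame(name): name is "side" or "top"; returns the picture (480x640x3 uint8, blue, green, red); there is no depth.
- camera_model(name): a dict with "K" (3x3 intrinsics, pixels), "k1" (the pictures are not rectified: a ray, as slopes to the right and down, at radius r is drawn at 1 + k1 r^2 times it, then the intrinsics apply), "R" (3x3) and "t" (3): a world point X has camera coordinates R X + t. Camera axes: x right, y down, z forward; pixel columns grow to the right and rows downward; lengths in mm; the calibration is good to about 2 mm. A picture is of the moment at which its call begins. camera_model takes no time and is no camera call.
- env.job_done(): hands the job in; it is judged then, once.
Trained networks look in the newest picture that a camera, given by its name, has taken for a name from the list of things; names that differ only in an ending like _2 or _b are one class to them, and where a whole thing is asked for, a point or a joint stands for the part that bears it (a point fixed in the world has none). Each returns a list of dicts, best first, with "p" (0 to 1); they miss things now and then, are a little off and sometimes report something else, mostly with a low value. They report only what shows in the picture. A call takes as long as a camera call.
- models.search_frame(name, camera): "point" ([x, y, z] in mm, in world coordinates, good to about 4 mm: the middle of the surface that is visible of it).
The state is a dict: "time_s": time; "qpos": joint angles; "qvel": joint speeds; "effort": joint torques, N m; "ee_pos": TCP position; "ee_rot": TCP orientation; "force": force on the tool from outside, world axes, zero at the start; "torque": the same for the moment, N m; "gripper_width": finger opening in mm; "gripper_force": force on a finger pad.
Only numpy, scipy, OpenCV 4.12 (cv2) and the standard library are available. Lean on these libraries where they do the work, as an engineer would, in place of code of your own. Each camera call takes 0.05 s, during which the arm holds its last target. There are 200 camera calls.

## Task

The dust box on the bench has to be aired: slide the flat door on its front deck fully shut over the hand opening, and only then lift the spring-loaded lid by its bar handle until it stands at the same angle as the steel pointer arm beside it. Keep holding the lid still there: the job finishes while you are holding it, and letting go would let it snap shut. Do not move the pointer, and leave the things standing around the box where they are.

Things in the scene. Friction and masses are not known exactly. Their poses are not given: they have to be found in the camera images.
- dustbox: Grey sheet-metal dust box fixed to the bench, 320 (x) x 280 (y) x 110 mm high; origin under its centre. x points from front (robot side) to back, y left, z up. Front 100 mm of its top: hand opening (right, -y half, 120 x 80 mm) and sliding door; behind: the lid. A thin steel arc on a post, radius 205 mm about the hinge, stands over its left edge (y = +138 mm), up to 295 mm high.
- door (a joint): Sliding door, in m: 0 = fully shut against its end stop (hand opening covered), grows as the door slides to the box's +y (open), up to 0.118. Starts partly or wholly open (0.06 to 0.112). Slides with about 2 N of friction and stays where it is left.
- door_grip (a point): Grip of the sliding door: an upright wooden block, 50 (box x) x 14 (box y) x 36 mm high, on the aluminium door plate (88 x 134 x 4 mm). This point is on its centre line, 12 mm below its top, 24 mm above the plate. With the door shut it is at (-105, -63, 136.5) mm in the box's frame; it slides along the box's y. Axes as the box's.
- lid (a joint): Lid angle in rad: 0 = shut, lying level; grows as the front edge is raised, up to 1.3. Hinged along its back edge. A spring and its weight pull it shut from every angle: about 6 N at the bar to start, about 8 N at 0.8 rad. It does not stay by itself.
- lid_hinge (a point): Point on the lid's hinge axis, at the middle of its back edge; at (150, 0, 114) mm in the box's frame. Axes turn with the lid (as the box's when shut): x from front edge to hinge, y along the hinge, z out of the lid.
- lid_edge (a point): Left front corner of the aluminium lid (200 x 240 x 8 mm, hinge axis in mid-thickness): at mid-thickness, (-200, +120, 0) mm from point lid_hinge in the lid's axes. Its axes turn with the lid.
- lid_bar_mid (a point): Middle of the lid's handle: a round steel bar 12 mm thick, 100 mm long along y, on two end posts, its axis 36 mm above the lid's top; (-170, 0, +40) mm from point lid_hinge in the lid's axes. Can be pinched from above, fingers closing along the box's x; the bar turns between the fingers as the lid rises, so the tool can stay upright.
- pointer (a joint): Angle of the pointer arm in rad, 0 = level, on the same scale and the same axis as joint lid: the lid is right when its angle equals this one. Stiff; set somewhere between 0.40 and 0.80 and not to be moved.
- pointer_tip (a point): End of the straight steel pointer arm (14 mm wide, 6 mm thick) that pivots on the lid's hinge axis just left (+y) of the lid; 200 mm from the axis, 131 mm left of the box's middle, with a black thumb knob 18 mm across there. Axes turn with the arm: x from tip to hinge. When the lid is right, point lid_edge is level with this point, 11 mm to its right.
- carving_block: Bystander: dark wooden block with a small brass flower on it, 90 x 90 x 22 mm, loose, right of the box. Origin under its centre.
- glue: Bystander: white plastic glue bottle, 40 mm across, 120 mm high, loose, left of the box. Origin under its centre.
- tin: Bystander: low aluminium tin, 60 mm across, 35 mm high, loose, right of the box. Origin under its centre.

How it is judged:
By the outcome, as a careful person would: the job done as asked, in the order asked, and still so for the second after the job is handed in, while the arm keeps its last pose, push and grip.
It also fails if it takes over 51 s, if anything falls off the work surface, if the arm or the gripper's body presses on something with over 40 N, if the wrist force passes 120 N, or if a joint passes its speed limit or range.

## Working session

There is one attempt and no reset: what is moved stays moved. The work goes in short steps, Python scripts to look and compute and a shell command to move; the robot and the scene stay as the last step left them, time stands still between calls to the robot, and variables do not carry over. Pictures are saved under pics/ and viewed, at most 10 in all, crops included, and the job is handed in when it is done.

```bash
mkdir -p pics
python3 - <<'E'
from workcell import env, grab_frame, camera_model, models
import cv2, numpy as np
for c in ("side","top"):
    cv2.imwrite(f"pics/{c}0.png",grab_frame(c))
    m=camera_model(c); R=np.array(m["R"]);print(c,"cam at",-R.T@np.array(m["t"]))
    for n in ("dustbox","door_grip","lid_hinge","lid_edge","lid_bar_mid","pointer_tip","glue","tin"):
        r=models.search_frame(n,c); print(n,[(np.round(d["point"]).tolist(),round(d["p"],2)) for d in r[:2]])
s=env.state(); print({k:np.round(v,2).tolist() for k,v in s.items()})
E
```

```text
side cam at [476.73157996 565.10134735 697.49253642]
dustbox [([590.0, 108.0, 107.0], 0.66)]
door_grip [([496.0, 93.0, 114.0], 0.73)]
lid_hinge [([640.0, 54.0, 115.0], 0.79)]
lid_edge [([635.0, 56.0, 117.0], 0.97)]
lid_bar_mid [([635.0, 52.0, 117.0], 0.55)]
pointer_tip [([645.0, 172.0, 184.0], 0.62), ([637.0, 58.0, 115.0], 0.38)]
glue [([566.0, 310.0, 78.0], 0.59), ([637.0, 58.0, 118.0], 0.17)]
tin [([608.0, -196.0, 36.0], 0.76)]
top cam at [ 504.01208691   43.78201846 1022.0563167 ]
dustbox [([598.0, 46.0, 118.0], 0.92)]
door_grip [([498.0, 86.0, 108.0], 0.87)]
lid_hinge [([642.0, 41.0, 116.0], 0.55)]
lid_edge [([646.0, 44.0, 123.0], 0.97)]
lid_bar_mid [([640.0, 40.0, 115.0], 0.63)]
pointer_tip [([652.0, 173.0, 189.0], 0.64), ([456.0, -184.0, 21.0], 0.51)]
glue [([557.0, 297.0, 81.0], 0.58)]
tin [([602.0, -187.0, 34.0], 0.8), ([642.0, 43.0, 121.0], 0.55)]
{'time_s': 0.9, 'qpos': [70.82, 18.31, 89.64, -0.0, 72.04, -1.15], 'qvel': [-0.01, 0.01, 0.02, -0.13, -0.03, -0.04], 'effort': [-0.0, -41.23, -23.22, 0.07, 0.04, 0.0], 'ee_pos': [178.06, 546.75, 224.98], 'ee_rot': [179.99, 0.0, 161.97], 'force': [-0.31, -0.21, -0.23], 'torque': [0.02, -0.01, -0.02], 'gripper_force': 0.0, 'gripper_width': 91.26}
```

View pics/side0.png

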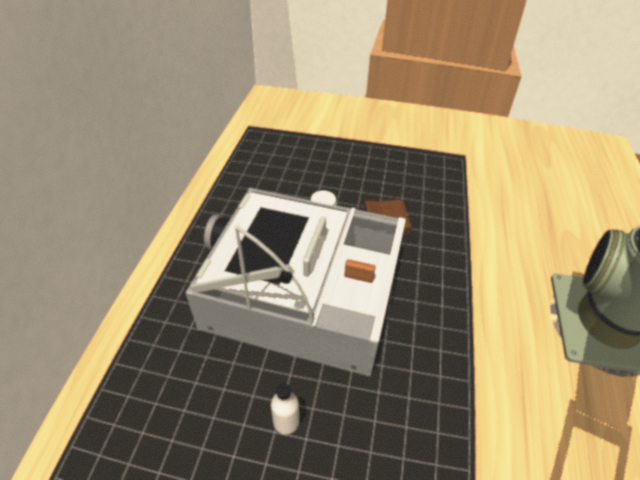

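View pics/top0.png

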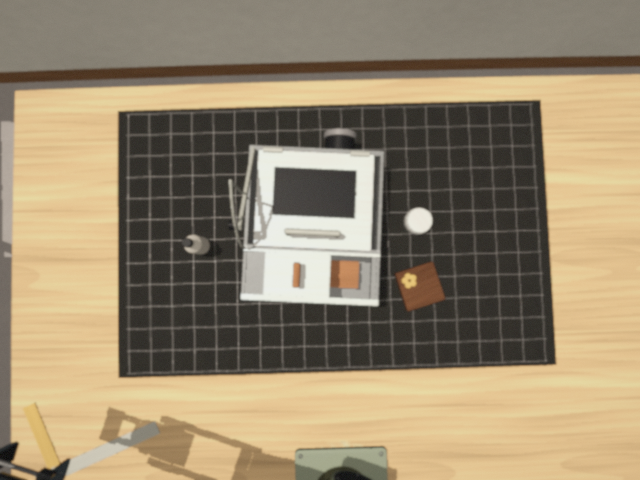

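The top view shows the box slightly yawed, with rim corners near (249,146), (384,150), (380,305) and (241,300). The grip is at (297,275), the bar runs from (286,232) to (341,236), and the hand opening is uncovered at the right. In the side view the pointer knob is at about (285,277), under the arc. I'll zoom in to get accurate pixels.

Run:
```python
import cv2
a=cv2.imread("pics/top0.png")[135:315,225:405]; cv2.imwrite("pics/tz.png",cv2.resize(a,None,fx=3.3,fy=3.3,interpolation=cv2.INTER_CUBIC))
a=cv2.imread("pics/side0.png")[180:380,180:420]; cv2.imwrite("pics/sz.png",cv2.resize(a,None,fx=3,fy=3,interpolation=cv2.INTER_CUBIC))
```

```text
(no output)
```

View pics/tz.png

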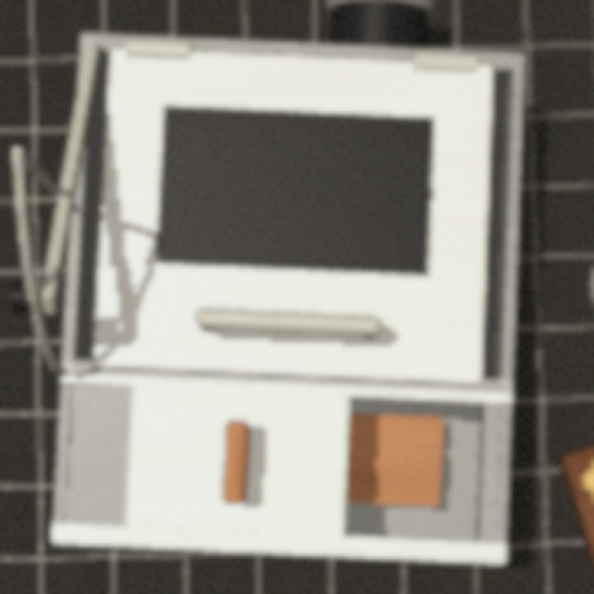

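View pics/sz.png

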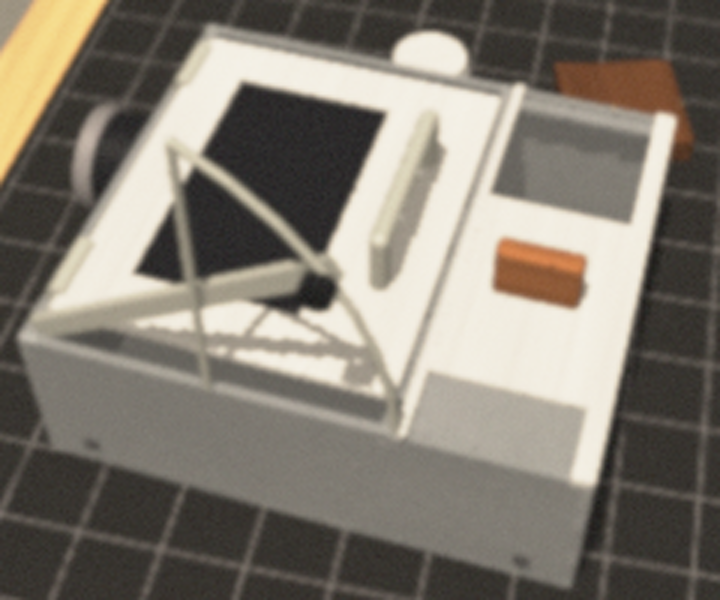

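The enlarged views give the rim corners, bar ends, grip top and pointer arm end, with the black knob on the arm's outer side. I'll fit the box pose, door opening and pointer angle to these.

```bash
cat > h.py <<'E'
import numpy as np
from workcell import env, grab_frame, camera_model, models
def proj(X,c):
    m=camera_model(c); p=np.atleast_2d(X)@np.array(m["R"]).T+np.array(m["t"])
    q=p[:,:2]/p[:,2:]; q=q*(1+m["k1"]*(q**2).sum(1,keepdims=True)); K=np.array(m["K"])
    return q*[K[0,0],K[1,1]]+K[:2,2]
def box2w(b,P):
    c,s=np.cos(b[2]),np.sin(b[2]); P=np.atleast_2d(np.array(P,float)); 
    return P@np.array([[c,s,0],[-s,c,0],[0,0,1]])+[b[0],b[1],0]
def lidp(P,th):  # lid axes -> box frame
    c,s=np.cos(th),np.sin(th); x,y,z=np.array(P,float)
    return [150+c*x+s*z, y, 114-s*x+c*z]
E
python3 - <<'E'
from h import *
from scipy.optimize import least_squares
T=lambda u:[(u[0]+.5)/3.3-.5+225,(u[1]+.5)/3.3-.5+135]
S=lambda u:[(u[0]+.5)/3-.5+180,(u[1]+.5)/3-.5+180]
fix=[(-160,140,112),(-160,-140,112),(160,-140,110),(160,140,110),(-20,50,154),(-20,-50,154)]
top=[(52,545),(508,566),(527,47),(82,35),(200,318),(379,326)]; side=[(588,487),(668,112),(208,27),(22,335),(378,242),(433,115)]
def pts(p):
    return box2w(p,fix+[(-105,-63+p[3]*1000,148.5),lidp((-200,131,0),p[4])])
obsT=np.array([T(u) for u in top+[(237,462),(50,298)]]); obsS=np.array([S(u) for u in side+[(541,255),(322,270)]])
f=lambda p:np.r_[(proj(pts(p),"top")-obsT),(proj(pts(p),"side")-obsS)].ravel()
r=least_squares(f,[600,45,0,.08,.6],x_scale=[10,10,.1,.01,.1],loss="soft_l1")
print(r.x,np.degrees(r.x[2])); print(np.round(f(r.x).reshape(2,-1,2),1).tolist())
b=r.x; d=b[3]*1000
print("grip",box2w(b,[(-105,-63+d,136.5),(-105,-63,136.5)]).round(1).tolist(),"bar",box2w(b,[lidp((-170,0,40),t) for t in (0,.2,.4,b[4])]).round(1).tolist())
E
```

```text
[ 5.97323126e+02  4.75837487e+01 -7.44020348e-02  9.18107771e-02
  5.68122350e-01] -4.26292258123258
[[[0.5, -1.0], [-0.4, -1.1], [-0.6, 1.9], [0.2, -0.6], [1.8, -0.4], [-1.5, -0.5], [-0.6, -0.1], [0.1, -0.4]], [[2.3, -0.4], [2.6, 1.9], [0.3, -0.8], [-1.8, 1.2], [0.6, -0.6], [-1.2, 0.9], [0.2, -0.6], [1.3, -0.4]]]
grip [[494.8, 84.1, 136.5], [487.9, -7.4, 136.5]] bar [[577.4, 49.1, 154.0], [588.7, 48.2, 187.0], [606.3, 46.9, 217.0], [625.5, 45.5, 239.2]]
```

```bash
cat >> h.py <<'E'
from scipy.spatial.transform import Rotation as Ro
def rows(goal,yaw,n):
    s=env.state(); p=np.array(s["ee_pos"]); y0=s["ee_rot"][2]; R=Ro.from_euler("xyz",s["ee_rot"],degrees=True)
    Rg=Ro.from_euler("xyz",[180,0,yaw],degrees=True); w=(R.inv()*Rg).as_rotvec(degrees=True)/n; d=(np.array(goal)-p)/n
    for i in range(n):
        print((R*Ro.from_rotvec(w*i,degrees=True)).inv().apply(d).round(1),w.round(2))
E
python3 -c "
from h import *
rows([494.8,84,262],85.74,10)"
```

```text
[-44.4 -34.2  -3.7] [ 0.   -0.    7.62]
[-48.6 -28.   -3.7] [ 0.   -0.    7.62]
[-51.9 -21.3  -3.7] [ 0.   -0.    7.62]
[-54.2 -14.2  -3.7] [ 0.   -0.    7.62]
[-55.6  -6.9  -3.7] [ 0.   -0.    7.62]
[-56.1   0.5  -3.7] [ 0.   -0.    7.62]
[-55.5   8.   -3.7] [ 0.   -0.    7.62]
[-54.   15.3  -3.7] [ 0.   -0.    7.62]
[-51.5  22.3  -3.7] [ 0.   -0.    7.62]
[-48.1  28.9  -3.7] [ 0.   -0.    7.62]
```

```bash
python3 -m crank '-0.54 -44.4 -34.2 -3.7 0 0 7.62; -0.54 -48.6 -28 -3.7 0 0 7.62; -0.54 -51.9 -21.3 -3.7 0 0 7.62; -0.54 -54.2 -14.2 -3.7 0 0 7.62; -0.54 -55.6 -6.9 -3.7 0 0 7.62; -0.54 -56.1 0.5 -3.7 0 0 7.62; -0.54 -55.5 8 -3.7 0 0 7.62; -0.54 -54 15.3 -3.7 0 0 7.62; -0.54 -51.5 22.3 -3.7 0 0 7.62; -0.54 -48.1 28.9 -3.7 0 0 7.62' 20; python3 -m crank '-0.54 0 0 0 0 0 0'; python3 -c "
from h import *
rows([494.8,84,131],85.74,4)"
```

```text
time_s: 2.15
ee_pos: [495.8, 82.4, 262.3]
ee_rot: [180.0, -0.0, 85.5]
force: [0.7, 0.2, -1.0]
gripper_width: 70.4
gripper_force: 0.0
time_s: 2.28
ee_pos: [496.8, 81.2, 262.0]
ee_rot: [179.9, 0.0, 85.5]
force: [-0.8, 0.2, -0.1]
gripper_width: 70.5
gripper_force: 0.0
[ 0.7 -0.6 32.7] [ 0.02  0.01 -0.07]
[ 0.7 -0.6 32.7] [ 0.02  0.01 -0.07]
[ 0.7 -0.6 32.7] [ 0.02  0.01 -0.07]
[ 0.7 -0.6 32.7] [ 0.02  0.01 -0.07]
```

```bash
python3 -m crank '-0.54 0.7 -0.6 40 0 0 0; -0.54 0.7 -0.6 40 0 0 0; -0.54 0.7 -0.5 30 0 0 0; -0.54 0.7 -0.5 14 0 0 0;-0.54 0 0 7 0 0 0;-0.54 0 0 0 0 0 0'
python3 - <<'E'
from h import *
import cv2
a=np.vstack([cv2.resize(grab_frame("side")[180:380,180:420],(600,500))]); b=cv2.resize(grab_frame("top")[200:320,225:405],(750,500))
cv2.imwrite("pics/s1.png",a)
E
```

```text
time_s: 3.02
ee_pos: [493.3, 87.3, 131.4]
ee_rot: [179.9, -0.0, 85.8]
force: [-0.8, -0.7, 0.7]
gripper_width: 70.5
gripper_force: 0.0
```

View pics/s1.png

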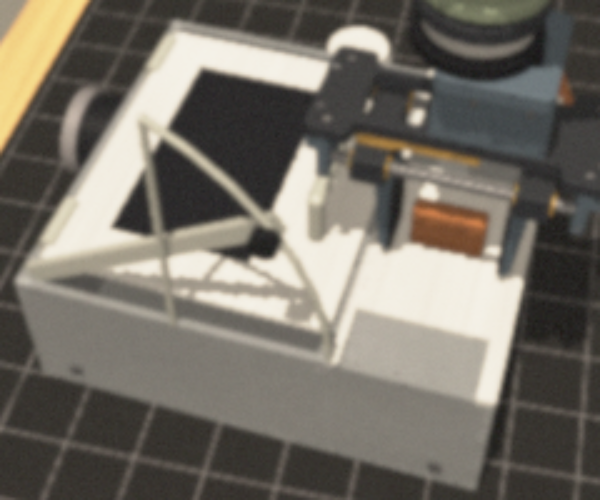

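The block (410–488, 230) sits between the fingers (385 and 510) and nothing is touching. I'll close on it.

```bash
python3 -m crank '0.3 0 0 0 0 0 0;0.3 0 0 0 0 0 0;0.3 0 0 0 0 0 0;0.3 0 0 0 0 0 0' 25; python3 -c "
from h import *
b=[597.323,47.584,-.0744]
p=env.state()['ee_pos'];print(box2w(b,[(-105,-63,131)]))
rows([p[0]-.0744*92,p[1]-92,131.4],85.74,8)"
```

```text
time_s: 3.62
ee_pos: [494.4, 86.9, 131.4]
ee_rot: [179.8, -0.0, 85.8]
force: [5.8, -2.3, 0.1]
gripper_width: 49.8
gripper_force: 25.0
[[487.9305954   -7.43692162 131.        ]]
[-11.5  -0.    0. ] [ 0.02 -0.    0.  ]
[-11.5  -0.    0. ] [ 0.02 -0.    0.  ]
[-11.5  -0.    0. ] [ 0.02 -0.    0.  ]
[-11.5  -0.    0. ] [ 0.02 -0.    0.  ]
[-11.5  -0.    0. ] [ 0.02 -0.    0.  ]
[-11.5  -0.    0. ] [ 0.02 -0.    0.  ]
[-11.5  -0.    0. ] [ 0.02 -0.    0.  ]
[-11.5   0.    0. ] [ 0.02 -0.    0.  ]
```

```bash
python3 -m crank '0.3 -8 0 0 0 0 0;0.3 -14 0 0 0 0 0;0.3 -14 0 0 0 0 0;0.3 -14 0 0 0 0 0;0.3 -14 0 0 0 0 0;0.3 -12 0 0 0 0 0;0.3 -8 0 0 0 0 0;0.3 -4 0 0 0 0 0;0.3 0 0 0 0 0 0'; python3 -m crank '0.3 -2 0 0 0 0 0;0.3 -2 0 0 0 0 0;0.3 0 0 0 0 0 0'
```

```text
time_s: 4.75
ee_pos: [487.9, -0.9, 131.4]
ee_rot: [179.8, -0.0, 85.7]
force: [4.6, -1.4, 0.6]
gripper_width: 50.2
gripper_force: 25.0
time_s: 5.12
ee_pos: [487.7, -4.0, 131.5]
ee_rot: [179.8, -0.1, 85.7]
force: [5.7, 3.1, 0.4]
gripper_width: 50.0
gripper_force: 25.0
```

```bash
python3 -m crank '0.3 -2 0 0 0 0 0;0.3 -2 0 0 0 0 0;0.3 0 0 0 0 0 0'; python3 -m crank '0.3 -2 0 0 0 0 0;0.3 0 0 0 0 0 0';python3 -m crank '0.3 -2 0 0 0 0 0;0.3 0 0 0 0 0 0'
```

```text
time_s: 5.5
ee_pos: [487.7, -4.2, 131.5]
ee_rot: [179.8, -0.6, 85.6]
force: [5.8, 16.5, -1.4]
gripper_width: 49.7
gripper_force: 25.0
time_s: 5.75
ee_pos: [487.7, -4.4, 131.5]
ee_rot: [179.8, -0.8, 85.5]
force: [6.7, 22.2, -0.9]
gripper_width: 50.0
gripper_force: 25.0
time_s: 6.0
ee_pos: [487.7, -4.8, 131.6]
ee_rot: [179.8, -1.0, 85.5]
force: [7.1, 28.4, -0.4]
gripper_width: 49.8
gripper_force: 25.0
```

Contact with the end stop: 28 N and no more motion. I'll release and rise.

```bash
python3 -m crank '-0.5 0 0 0 0 0 0;-0.5 0 0 0 0 0 0;-0.5 0 0 0 0 0 0;-0.5 0 0 -20 0 0 0;-0.5 0 0 -40 0 0 0;-0.3 0 0 -30 0 0 0;-0.3 0 0 0 0 0 0'; python3 -c "
from h import *
import cv2
rows([577.4,49.1,210],85.74,3)
cv2.imwrite('pics/t2.png',cv2.resize(grab_frame('top')[135:315,225:405],(594,594)))"
```

```text
time_s: 6.88
ee_pos: [486.7, -13.2, 223.0]
ee_rot: [179.7, -0.0, 85.7]
force: [0.2, 0.6, 0.8]
gripper_width: 59.4
gripper_force: 0.0
[23.  28.6  4.5] [ 0.09 -0.   -0.01]
[23.  28.6  4.4] [ 0.09 -0.   -0.01]
[23.  28.6  4.4] [ 0.09 -0.   -0.01]
```

View pics/t2.png

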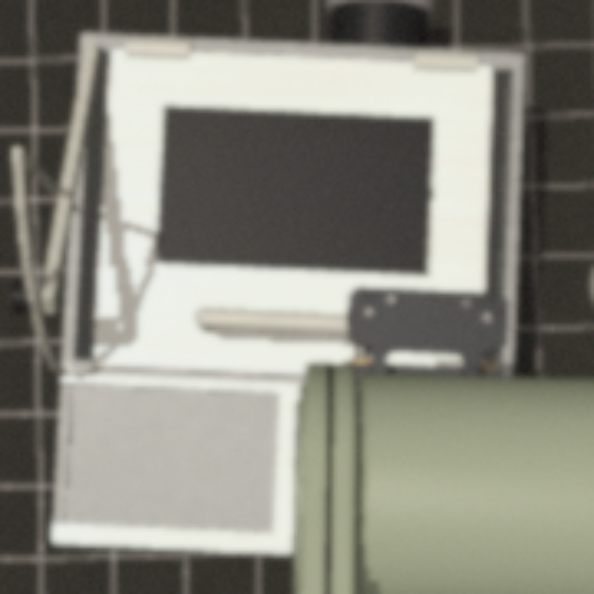

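The door plate's left edge now stands at about (277,460) and the grey under-deck shows to its left. I'll check that against the expected shut position while moving over the bar.

```bash
python3 -m crank '-0.3 25 28.6 4 0 0 0;-0.3 24 28.6 4 0 0 0;-0.3 23 28.6 4 0 0 0;-0.3 0 0 0 0 0 0'; python3 -c "
from h import *
b=[597.323,47.584,-.0744]
u=proj(box2w(b,[(-105,4,112.5)]),'top')[0]; print('exp edge',(u-[225,135])*3.3)
rows([577.4,49.1,147],85.74,4)"
```

```text
time_s: 7.42
ee_pos: [576.8, 53.6, 206.1]
ee_rot: [-179.8, 0.0, 85.8]
force: [-0.5, 0.7, -0.7]
gripper_width: 59.3
gripper_force: 0.0
exp edge [276.56312751 461.50515564]
[-1.1  0.3 14.8] [-0.06  0.01  0.03]
[-1.1  0.3 14.8] [-0.06  0.01  0.03]
[-1.1  0.3 14.8] [-0.06  0.01  0.03]
[-1.1  0.3 14.8] [-0.06  0.01  0.03]
```

The edge is where a shut door should be. I'll grip the bar.

```bash
python3 -m crank '-0.3 -1 0.3 20 0 0 0;-0.3 -1 0.3 20 0 0 0;-0.3 -1 0.3 13 0 0 0;-0.3 -1 0.3 6 0 0 0;-0.3 0 0 0 0 0 0;0.95 0 0 0 0 0 0;0.95 0 0 0 0 0 0;0.95 0 0 0 0 0 0;0.95 0 0 0 0 0 0' 40; python3 -m crank '0.95 0 0 0 0 0 0;0.95 0 0 0 0 0 0'
```

```text
time_s: 8.55
ee_pos: [577.4, 48.7, 150.1]
ee_rot: [180.0, -0.0, 85.8]
force: [-0.5, 0.7, 1.1]
gripper_width: 22.3
gripper_force: 0.0
time_s: 8.8
ee_pos: [576.8, 48.7, 149.9]
ee_rot: [-179.9, -0.0, 85.8]
force: [-1.9, -0.1, 1.3]
gripper_width: 11.0
gripper_force: 40.0
```

```bash
python3 -c "
import numpy as np
a=np.arctan2(40,170);r=np.hypot(40,170);t=np.linspace(0,.5,11)
print(np.c_[np.diff(-r*np.cos(a+t)),-np.diff(r*np.sin(a+t))].round(1).tolist())"
```

```text
[[2.2, -8.4], [2.6, -8.3], [3.0, -8.2], [3.4, -8.0], [3.8, -7.8], [4.2, -7.6], [4.6, -7.4], [5.0, -7.2], [5.3, -6.9], [5.7, -6.6]]
```

```bash
python3 -m crank '0.95 0 2.2 -8.4 0 0 0;0.95 0 2.6 -8.3 0 0 0;0.95 0 3 -8.2 0 0 0;0.95 0 3.4 -8 0 0 0;0.95 0 0 0 0 0 0'; python3 -m crank '0.95 0 3.8 -7.8 0 0 0;0.95 0 4.2 -7.6 0 0 0;0.95 0 4.6 -7.4 0 0 0;0.95 0 5 -7.2 0 0 0;0.95 0 5.3 -6.9 0 0 0;0.95 0 5.7 -6.6 0 0 0;0.95 0 0 0 0 0 0;0.95 0 0 0 0 0 0'
python3 - <<'E'
from h import *
import cv2
cv2.imwrite("pics/s3.png",cv2.resize(grab_frame("side")[180:340,180:380],(800,600)[:1]+(640,)[:0]+(600,) if 0 else (750,600)))
for n in ("lid_edge","pointer_tip","lid_hinge"): print(n,[(np.round(d["point"]).tolist(),round(d["p"],2)) for d in models.search_frame(n,"side")[:2]])
E
```

```text
time_s: 9.43
ee_pos: [587.8, 47.9, 183.3]
ee_rot: [-179.9, -0.0, 85.8]
force: [-5.5, 0.8, -5.3]
gripper_width: 11.5
gripper_force: 40.0
time_s: 10.42
ee_pos: [614.7, 45.9, 227.1]
ee_rot: [-179.7, 0.0, 85.8]
force: [-10.4, 1.2, -1.4]
gripper_width: 11.2
gripper_force: 40.0
lid_edge [([651.0, 74.0, 172.0], 0.58)]
pointer_tip [([647.0, 174.0, 183.0], 0.7), ([456.0, -208.0, 20.0], 0.34)]
lid_hinge [([654.0, 72.0, 168.0], 0.57)]
```

View pics/s3.png

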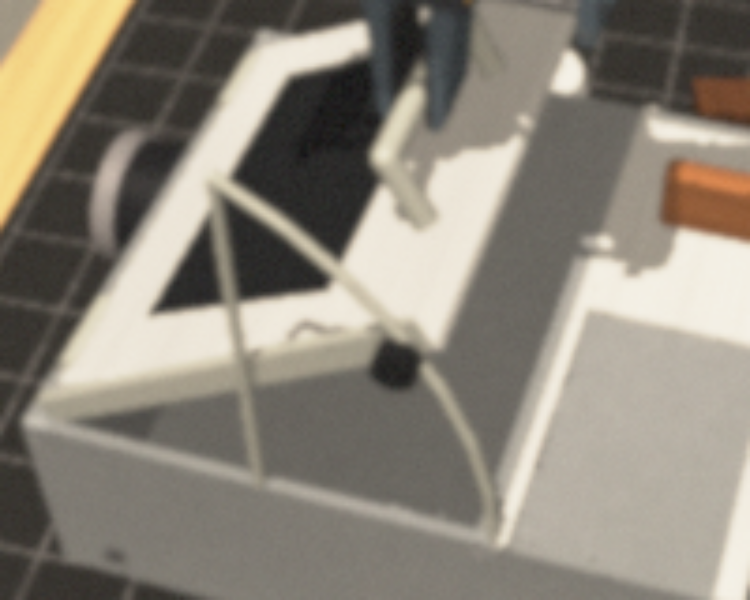

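The lid is up, held by the bar. Its front-left corner shows near (440,348), just above the pointer arm, whose end and knob are near (396,362). Next I'll compare these with projections at several angles.

Run:
```python
from h import *
b=[597.323,47.584,-.0744]
Z=lambda P:((proj(box2w(b,P),"side")-180)*3.75).round(0).astype(int).tolist()
print("hinge left corner rim",Z([(160,140,110),(-55,138,112)]))
for t in (.46,.5,.54): print("lid",t,Z([lidp(q,t) for q in [(-200,120,4),(-200,120,-4),(-100,120,4),(-200,50,4),(-170,50,40),(-200,-50,4)]]))
for t in (.5,.54,.58,.62): print("ptr",t,"tip axis/out-top/out-bot",Z([lidp(q,t) for q in [(-200,131,0),(-200,134,7),(-200,134,-7),(-200,134,3),(-100,134,7),(-100,134,-7),(-200,140,0),(-200,145,0)]]))
```

```text
hinge left corner rim [[20, 422], [492, 539]]
lid 0.46 [[438, 345], [448, 359], [231, 365], [491, 218], [390, 163], [555, 64]]
lid 0.5 [[429, 330], [438, 345], [226, 358], [482, 204], [379, 151], [547, 51]]
lid 0.54 [[418, 316], [429, 330], [220, 352], [472, 190], [367, 139], [539, 37]]
ptr 0.5 tip axis/out-top/out-bot [[424, 359], [413, 352], [431, 377], [418, 360], [209, 379], [227, 402], [417, 377], [413, 387]]
ptr 0.54 tip axis/out-top/out-bot [[414, 345], [402, 338], [421, 363], [407, 345], [202, 372], [222, 395], [406, 363], [402, 373]]
ptr 0.58 tip axis/out-top/out-bot [[403, 330], [389, 324], [410, 349], [395, 331], [196, 366], [217, 389], [395, 348], [390, 359]]
ptr 0.62 tip axis/out-top/out-bot [[390, 316], [376, 309], [399, 334], [383, 317], [189, 360], [211, 382], [382, 334], [378, 344]]
```

```bash
python3 -m crank '0.95 0 3.4 -4 0 0 0;0.95 0 3.5 -3.8 0 0 0;0.95 0 0 0 0 0 0;0.95 0 0 0 0 0 0;0.95 0 0 0 0 0 0'
python3 - <<'E'
from h import *
import cv2
a=np.mean([grab_frame("side").astype(float) for _ in range(6)],0).astype(np.uint8); cv2.imwrite("pics/avg.png",a)
cv2.imwrite("pics/s4.png",cv2.resize(a[210:310,180:313],(798,600),interpolation=cv2.INTER_CUBIC))
for n in ("lid_edge","pointer_tip"): print(n,[(np.round(d["point"]).tolist(),round(d["p"],2)) for d in models.search_frame(n,"side")[:2]])
E
```

```text
time_s: 11.25
ee_pos: [621.6, 45.3, 234.9]
ee_rot: [-179.7, 0.0, 85.8]
force: [-10.4, 1.9, -1.5]
gripper_width: 11.5
gripper_force: 40.0
lid_edge [([652.0, 81.0, 178.0], 0.89), ([454.0, -206.0, 23.0], 0.36)]
pointer_tip [([644.0, 173.0, 186.0], 0.81)]
```

View pics/s4.png

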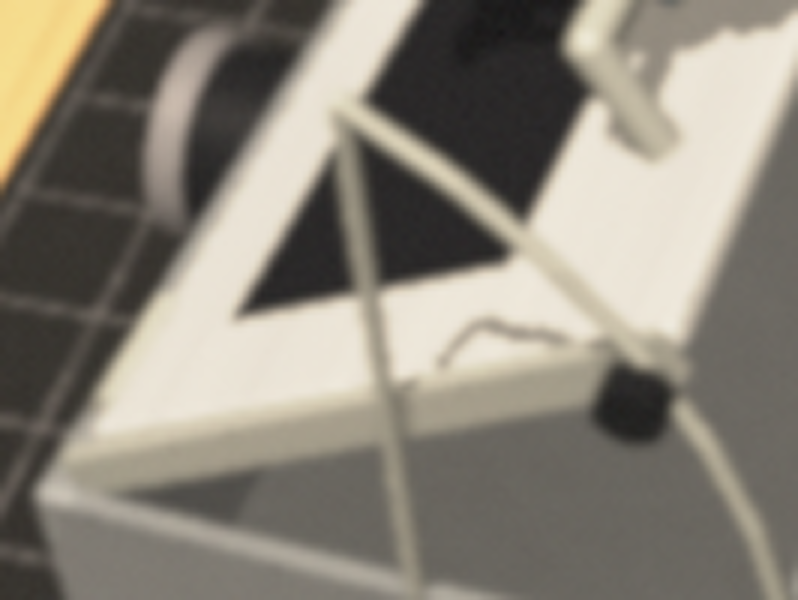

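The corner of the lid is now right behind the arm end at (688,360). The knob is at (632,403). I'll overlay the model at the kinematic lid angle, 0.558.

Run:
```python
from h import *
import cv2
b=[597.323,47.584,-.0744]
im=cv2.resize(cv2.imread("pics/avg.png")[210:310,180:313],(798,600),interpolation=cv2.INTER_CUBIC)
def L(P,col):
    q=((proj(box2w(b,P),"side")-[180,210]+.5)*6-.5).astype(int); cv2.polylines(im,[q],False,col,1,cv2.LINE_AA); return q.tolist()
t=.558
L([lidp(q,t) for q in [(0,120,4),(-200,120,4),(-200,-50,4)]],(255,0,0)); L([lidp(q,t) for q in [(0,120,-4),(-200,120,-4),(-200,-50,-4)]],(255,0,255))
L([lidp(q,t) for q in [(-170,50,40),(-170,50,4)]],(255,0,0))
for t,c in ((.54,(0,0,255)),(.58,(0,160,0))):
    L([lidp(q,t) for q in [(0,134,7),(-200,134,7),(-200,134,-7),(0,134,-7)]],c)
L([(160,140,110),(-160,140,110)],(0,255,255))
cv2.imwrite("pics/ov.png",im)
```

```text
(no output)
```

View pics/ov.png

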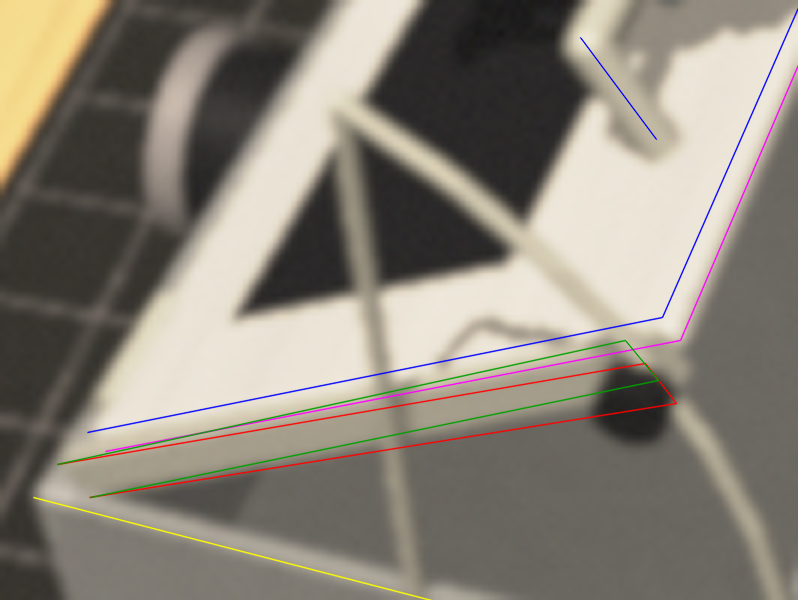

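Run:
```python
from h import *
import cv2
from scipy.optimize import least_squares
b0=[597.323,47.584,-.0744]
g=cv2.cvtColor(cv2.imread("pics/avg.png"),cv2.COLOR_BGR2GRAY).astype(float)
def sample(uv): return cv2.remap(g.astype(np.float32),uv[:,0].astype(np.float32)[None],uv[:,1].astype(np.float32)[None],cv2.INTER_LINEAR)[0]
def edge(P0,P1,n,lim):   # offset (px) of strongest light->dark edge from projected line, along downward/outward normal n
    q=proj(box2w(b0,[P0,P1]),"side"); d=(q[1]-q[0])/np.linalg.norm(q[1]-q[0]); nn=np.array([-d[1],d[0]]); nn*=np.sign(nn@n)
    s=np.arange(-lim,lim+.01,.1); out=[]
    for f in np.linspace(0,1,12):
        v=sample(q[0]+f*(q[1]-q[0])+s[:,None]*nn); k=np.argmin(np.gradient(v)); out.append(s[k])
    return np.round(out,1)
for t in (.54,.56,.58):
    print("arm bottom",t,edge(lidp((-60,134,-7),t),lidp((-165,134,-7),t),[0,1],3))
    print("lid front bottom",t,edge(lidp((-200,100,-4),t),lidp((-200,50,-4),t),[1,0],3))
print("rim",edge((60,140,110),(-40,140,110),[0,1],3))
for t in (.55,.57): print(proj(box2w(b0,[lidp((-200,75,-4),t),lidp((-160,134,-7),t)]),"side").tolist())
```

```text
arm bottom 0.54 [-1.1 -0.9 -1.3 -1.  -0.9 -1.3 -1.1 -1.6 -2.  -2.4 -2.1 -2.5]
lid front bottom 0.54 [-1.6 -1.3 -1.4 -1.2 -0.9 -1.  -1.4 -1.1 -1.3 -1.  -1.1 -0.8]
arm bottom 0.56 [-0.4 -0.8 -0.6  0.2 -0.3 -0.2  0.1 -0.4 -0.2 -0.8 -0.5 -0.4]
lid front bottom 0.56 [0.8 1.  0.5 0.8 0.3 0.4 0.4 1.  0.8 0.7 0.9 1.1]
arm bottom 0.58 [ 0.5 -0.1  0.1  0.9  1.2  0.5  0.8  1.   1.1  0.6  1.5  1.7]
lid front bottom 0.58 [3.  2.7 2.7 2.9 2.7 2.8 2.8 3.  2.4 3.  2.9 2.7]
rim [-0.4  0.4  0.1 -0.2  0.6  0.3  0.1 -0.2 -0.4  0.3  0.1  0.8]
[[303.0475455707958, 244.89773928815748], [269.42078195385477, 279.7229757754259]]
[[301.7049300252518, 243.0034223384502], [268.2733510775952, 278.2550535988173]]
```

The fit gives the pointer at about 0.564, and the lid at 0.552 from the image and 0.558 from kinematics. One small nudge upward, settle, then hand in.

```bash
python3 -m crank '0.95 0 1 -1.1 0 0 0;0.95 0 0 0 0 0 0;0.95 0 0 0 0 0 0;0.95 0 0 0 0 0 0;0.95 0 0 0 0 0 0'; python3 -c "
from h import *
s=env.state();p=np.array(s['ee_pos']);c=np.linalg.norm(p-[576.8,48.7,149.9]);print(p,s['force'],2*np.arcsin(c/2/174.6),np.abs(s['qvel']).max())
print(env.job_done())"
```

```text
time_s: 12.28
ee_pos: [622.4, 45.3, 235.8]
ee_rot: [-179.7, 0.0, 85.8]
force: [-9.1, 0.4, -1.9]
gripper_width: 11.1
gripper_force: 40.0
[622.41816146  45.30748347 235.82976622] [-9.14998541  0.42198689 -1.85788781] 0.5650296454229106 0.12613056190325955
the job is handed in; nothing more can be done
None
```

I slid the door shut against its end stop, then raised the lid to about 0.565 rad, against about 0.564 rad measured for the pointer. I handed the job in at about 12 s with the arm still holding the lid; the hand-in gave no verdict.

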